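# Turn a washed specimen jar over onto its drying peg and lock it

### The arm

A 6-joint arm with a two-finger parallel gripper is mounted at the origin on the work surface. World frame = base frame: x ahead of the robot, y to its left, z up, the work surface at z = 0. Lengths are in mm, angles in degrees, forces in N, time in s.
With the tool pointing down it reaches from about 375 to 750 mm from the base axis. Payload 9 kg.
Tool frame: the origin (TCP) lies midway between the tips of the shut fingers; the grasp point (between the pads) lies 19 mm behind it; z points along the fingers, y is the line along which they close (so a half turn about z gives the same grasp; the last joint's range is limited). The gripper opens to 85 mm and grips with 20 to 120 N. Pads are 22 mm wide; open, the fingers measure 114 mm over their backs; the gripper's body (76 mm by 85 mm) begins 54 mm behind the grasp point. The pads swing forward as they close: fully open they stand 13 mm farther back than shut.
Start: joints at [-12.473, 5.964, 5.575, 89.605, 0, 77.527], TCP at [600.031, 0.003, 231.331] pointing down, gripper open.
Joint ranges: [-171.21, 171.21], [-48.23, 106.86], [-62.78, 66.21], [-105.2, 120.99], [-86.42, 89.51], [-180, 180]. Speed limits (degrees/s): [127.2, 127.2, 147.25, 180, 180, 180].

### API

Orientations are given as [roll, pitch, yaw] about the fixed x, y, z axes, in that order (R = Rz(yaw) Ry(pitch) Rx(roll)).
In Python, from cell import r gives the robot as it stands.
- The arm moves only by the tool apply_moves, never from a script. Its argument "deltas" is a list of rows, each a list of 4 numbers: the shift along the tool's x, y, z normalised to -1 to 1, where 1 is 0.02 m, then the turn about the tool's z normalised to -1 to 1, where 1 is 5 degrees. A call has 1 to 8 rows; each row shifts and turns the commanded pose from where the row before left it, along the tool's axes as they then stand; what a row does not reach is not made up. A row lasts 1/12 s, in which the tool goes at most 41.7 mm and 7.16 degrees, less where a joint would pass 70% of its speed; a pose out of reach is approached as far as the arm can. A call with a number of a shift or a turn outside -1 to 1 is refused whole. A call with a gripper value outside its range is refused whole. "fingers" is the closure, from -1 (fully open) to 1 (shut), set as the call begins (left out, the last holds). The fingers move at their own pace and stop on an object; "newtons" is the grip in N (left out, the last holds). Time passes only in rows, so rows that do not move let the fingers close. It gives the time, the measured TCP pose, the force, the opening and the grip force at its end, in the units of the state.
- r.state(): the state, without advancing time (a new reading comes with each control period).
- r.read_camera(name): name is "scene" or "side" or "wrist"; returns a dict with "pixels" (420x560x3 uint8, red, green, blue), "camera_matrix" (3x3 intrinsics, pixels), "R" (3x3) and "t" (3): a world point X has camera coordinates R X + t. Camera axes: x right, y down, z forward; pixel columns grow to the right and rows downward; lengths in mm; the calibration is good to about 2 mm. A picture is of the moment at which its call begins. There is no depth.
- r.finish_job(): hands the job in; it is judged then, once.
The state is a dict: "t": time; "joints": joint angles; "dq": joint speeds; "tau": joint torques, N m; "eef_pos": TCP position; "eef_rot": TCP orientation; "force": force on the tool from outside, world axes, zero at the start; "moment": the same for the moment, N m; "grip_width": finger opening in mm; "finger_force": force on a finger pad.
Only numpy, scipy, OpenCV 4.12 (cv2) and the standard library are available. Lean on these libraries where they do the work, as an engineer would, in place of code of your own. Each camera call takes 0.05 s, during which the arm holds its last target. There are 200 camera calls.

### The job

Take the green specimen jar out of its cradle, turn it mouth down and put it over the white peg of the drying stand, fully down so that its flange lies flat on the deck; it is glass, so lower it, do not drop it. Then turn the red turnbutton all the way to its stop so that its short arm lies over the jar's flange. Leave the other things on the table where they are.

Things in the scene. Friction and masses are not known exactly. Their poses are not given: they have to be found in the camera images.
- jar: Dark-green glass jar, a tube closed at its foot, with a broad flange round the open mouth. 130 mm long; tube 54 mm outside, 45 inside, foot 7 thick; flange 90 mm across, 7 thick, its outer face the mouth plane. 0.25 kg. Origin on its axis at mid-length; x axis points from foot to mouth. Starts lying in the cradle, mouth away from the robot and sloping 25 deg down, origin 95 mm above the table.
- jar_mouth (a point): The centre of the jar's mouth, in the plane of the flange's outer face.
- cradle: Fixed wooden draining cradle, 160 x 100 mm. Origin under its centre on the table; the jar lies over its x axis, mouth to +x, 25 deg mouth-low. Two grey V saddles (12 mm thick, 80 mm wide) hold the tube 42 mm either side of the jar's middle; between them the tube is free on both sides and beneath. A low lip in front of the flange's lower edge stops it sliding; lift the jar straight up.
- stand: Fixed grey drying stand: deck 20 mm high, 120 mm along its x, reaching from 62 mm on the -y side of its origin to 172 mm on the +y side. Origin on the table directly under the white peg; z up. The pivot of the red turnbutton stands 85 mm from the peg towards +y.
- peg_foot (a point): On the peg's axis at the deck's top face (20 mm above the table). The peg is upright, 35 mm in diameter, 100 mm tall above the deck, its top 22 mm tapered to 16 mm.
- peg_tip (a point): The centre of the peg's top end, 120 mm above the table.
- latch (a joint): Angle of the red turnbutton about its upright pivot, rad. 0 = closed, at its stop: the short arm points at the peg, the tail with the grip fin away from it (stand +y). It grows as it opens, clockwise seen from above (the tail swings towards the stand's +x), up to 1.7. It stays where it is left; turning takes about 0.08 N m.
- latch_pivot (a point): On the turnbutton's pivot axis at the top face of its bar, 39 mm above the table. The bar is 22 mm wide and 8 thick and passes 4 mm above the flange of a seated jar. The short arm reaches 50 mm from here (35 mm from the peg's axis when closed), the tail 65 mm the other way.
- latch_grip (a point): Centre of the upright grip fin on the tail, 38 mm from the pivot, 65 mm above the table. The fin is 12 mm thick, 50 mm long (along the tail) and stands from 39 mm to 79 mm above the table. Its point y axis points from the pivot out along the tail.
- brush: Bystander: a hand brush, lying, about 20 cm long; leave it where it is. Origin at its underside on the table.
- amber_jar: Bystander: a closed amber jar, standing, 64 mm across and 110 mm tall; leave it where it is. Origin at its underside on the table, at its middle.
- carton: Bystander: a small cardboard carton, 100 x 80 x 60 mm; leave it where it is. Origin at its underside on the table, at its middle.
- bowl: Bystander: a white bowl, 120 mm across and 50 mm tall; leave it where it is. Origin at its underside on the table, at its middle.
- mug: Bystander: a blue mug, 80 mm across and 90 mm tall; leave it where it is. Origin at its underside on the table, at its middle.
- spool: Bystander: a white plastic spool, standing, 70 mm across and 58 mm tall; leave it where it is. Origin at its underside on the table, at its middle.

How it is judged:
By the outcome, as a careful person would: the job done as asked, in the order asked, and still so for the second after the job is handed in, with the robot touching nothing.
It also fails if it takes over 58 s, if anything falls off the work surface, if the arm or the gripper's body presses on something with over 40 N, if the wrist force passes 120 N, or if a joint passes its speed limit or range.

## Working session

There is one attempt and no reset: what is moved stays moved. The work goes in short steps, Python scripts to look and compute and a tool call to move; the robot and the scene stay as the last step left them, time stands still between calls to the robot, and variables do not carry over. Pictures are saved under pics/ and viewed, at most 10 in all, crops included, and the job is handed in when it is done.

Besides the shell and the picture viewer there is one more tool, called as name([rows], argument=value, ...), one row to a line, values as JSON. apply_moves: Moves the arm, as the interface text tells. Its arguments: {"type":"object","properties":{"deltas":{"type":"array"},"fingers":{"type":"number"},"newtons":{"type":"number"}},"required":["deltas"]}

```bash
ls; mkdir -p pics; python3 - <<'E'
from cell import r
import cv2,numpy as np
for n in("scene","side"):
    d=r.read_camera(n); cv2.imwrite(f"pics/{n}0.png",d["pixels"][:,:,::-1]); print(n,np.round(-d["R"].T@d["t"]),d["camera_matrix"][0,0])
print(r.state())
E
```

```text
pics
scene [1388. -242. 1083.] 533.0420794623255
side [ 365. 1208.  770.] 457.5735912875527
{'t': 0.1, 'joints': array([-1.24712941e+01,  5.99502573e+00,  5.53065314e+00,  8.96045325e+01,
       -4.30450478e-04,  7.75246232e+01]), 'dq': array([ 0.05977563, -0.16112694,  0.09849167,  0.04650375, -0.00489943,
        0.0606836 ]), 'tau': array([ 5.58294560e-03, -5.58208680e+01,  5.04719281e+01,  1.31238697e-02,
       -3.14059680e-04, -9.08449465e-05]), 'eef_pos': array([5.99696683e+02, 9.51984842e-02, 2.30593557e+02]), 'eef_rot': array([-1.79932629e+02, -1.44645918e-02,  9.00040744e+01]), 'force': array([-0.05518413, -0.22691338, -0.35650498]), 'moment': array([-0.04042059, -0.04110325,  0.03961171]), 'finger_force': 0.0, 'grip_width': 85.0688400000161}
```

View pics/scene0.png

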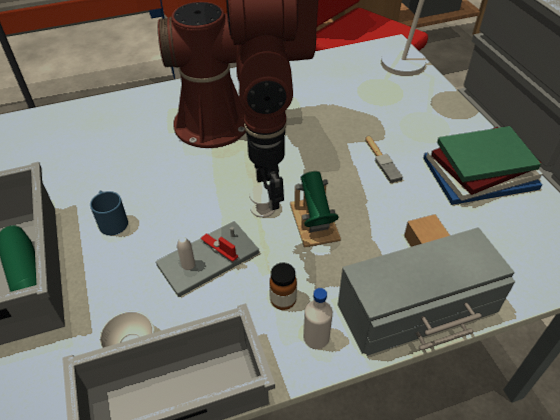

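View pics/side0.png

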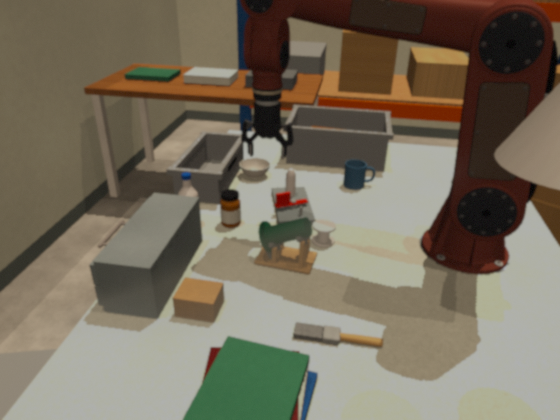

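Scene: jar in its cradle about (318,205), peg (187,250), red turnbutton (222,245), amber jar (284,285), spool under the gripper (265,200). Next I enlarge both working areas and add the wrist view.

```bash
cat > h.py <<'E'
from cell import r
import cv2,numpy as np
def ray(d,u,v):
    k=np.linalg.inv(d["camera_matrix"])@[u,v,1]; return -d["R"].T@d["t"], d["R"].T@k
def onz(d,u,v,z):
    c,q=ray(d,u,v); return c+q*(z-c[2])/q[2]
def proj(d,X):
    p=d["camera_matrix"]@(d["R"]@np.array(X,float)+d["t"]); return p[:2]/p[2]
def tri(obs):
    A=np.zeros((3,3));b=np.zeros(3)
    for d,u,v in obs:
        c,q=ray(d,u,v);q/=np.linalg.norm(q);P=np.eye(3)-np.outer(q,q);A+=P;b+=P@c
    return np.linalg.solve(A,b)
def crop(im,x,y,w,h,s): return cv2.resize(im[y:y+h,x:x+w],None,fx=s,fy=s,interpolation=cv2.INTER_CUBIC)
E
python3 - <<'E'
from h import *
a=r.read_camera("scene")["pixels"];b=r.read_camera("side")["pixels"];w=r.read_camera("wrist");print(np.round(-w["R"].T@w["t"]))
A=crop(a,150,160,200,150,2);B=crop(b,220,160,130,120,2)
o=np.zeros((600,800,3),np.uint8);o[:300,:400]=A;o[:240,400:660]=B;o[300:600,:400]=cv2.resize(w["pixels"],(400,300))
cv2.imwrite("pics/c1.png",o[:,:,::-1])
E
```

```text
[600.  76. 373.]
```

View pics/c1.png

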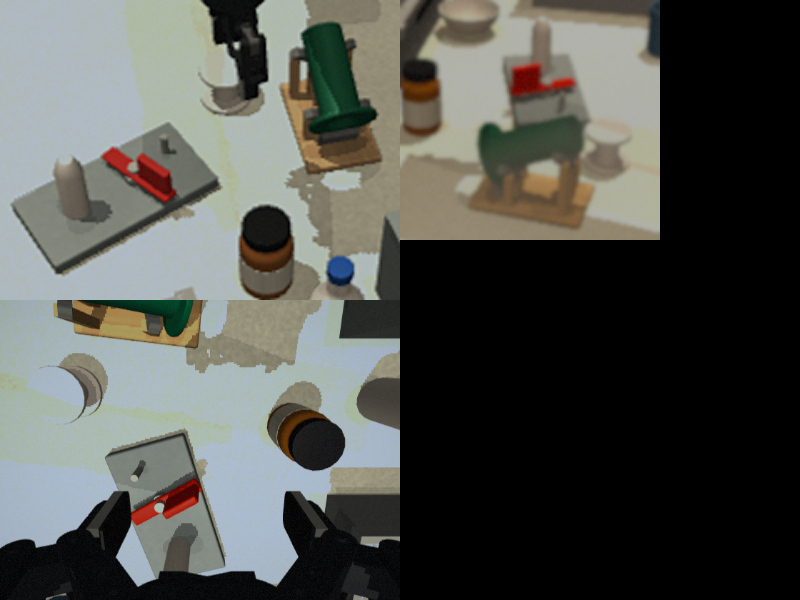

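Crop: peg tip at scene px (183.5,239) / side px (291,170); the turnbutton is open with its fin toward +x; the jar's foot faces the robot; the stand is in full view. Now positions.

```bash
python3 - <<'E'
from h import *
s=r.read_camera("scene");b=r.read_camera("side");w=r.read_camera("wrist")
S=lambda x,y:(150+x/2,160+y/2)
B=lambda x,y:(220+(x-400)/2,160+y/2)
W=lambda x,y:(x*1.4,(y-300)*1.4)
np.set_printoptions(precision=1,suppress=True)
print("deck",[onz(s,*S(*p),20)[:2] for p in[(12,205),(170,123),(219,182),(60,271)]])
print("deckW",[onz(w,*W(*p),20)[:2] for p in[(106,456),(185,431),(225,565)]])
print("peg tip",tri([(s,*S(67,158)),(b,*B(542,19))]),onz(s,*S(67,158),120))
print("pivot",onz(s,*S(134,168),42),onz(w,*W(159,507),42))
print("fin top ends",onz(s,*S(140,156),79),onz(s,*S(172,186),79))
print("cradle base z12",[onz(s,*S(*p),10)[:2] for p in[(280,84),(309,171),(381,158)]])
print("base side",[onz(b,*B(*p),10)[:2] for p in[(594,178),(482,172),(470,195),(580,222)]])
for n,c in(("s",s),("b",b)):
    h=cv2.cvtColor(c["pixels"],cv2.COLOR_RGB2HSV);m=cv2.inRange(h,(65,90,20),(95,255,160))
    k,l,st,ce=cv2.connectedComponentsWithStats(m)
    print(n,[(st[i],ce[i]) for i in range(1,k) if st[i,4]>150])
print("amber",onz(s,*S(266,226),110),"bowl",onz(s,127,340,0),"mug",onz(s,110,218,40),"spool",onz(w,*W(58,395),58))
E
```

```text
deck [array([ 520.7, -275.1]), array([455.1, -50.2]), array([572.6, -19.2]), array([ 637.7, -238.8])]
deckW [array([455.5, -47.4]), array([569.6, -10.6]), array([ 629.7, -237. ])]
peg tip [ 554.  -197.9  118.5] [ 555.1 -198.1  120. ]
pivot [ 532.2 -118.    42. ] [ 531.6 -116.8   42. ]
fin top ends [ 546.7 -110.6   79. ] [604.8 -86.5  79. ]
cradle base z12 [array([428. , 116.1]), array([586.6,  98.1]), array([597.7, 194.3])]
base side [array([429.8, 100.3]), array([593.2, 116.6]), array([598.1, 176.2]), array([438.2, 208.7])]
s [(array([ 438,  126,  102,   56, 3669], dtype=int32), array([487.7, 153.6])), (array([ 301,  172,   37,   55, 1137], dtype=int32), array([316.1, 200.2])), (array([   0,  226,   36,   65, 1843], dtype=int32), array([ 17.2, 257.8]))]
b [(array([127,  69,  51,  11, 373], dtype=int32), array([152.7,  73.6])), (array([ 184,  338,  124,   82, 7075], dtype=int32), array([249.7, 383.9]))]
amber [719.2  -7.6 110. ] bowl [ 701.9 -378.3    0. ] mug [ 349.1 -363.3   40. ] spool [422.5  42.8  58. ]
```

apply_moves([
  [1, -0.8, 0, 0],
  [1, -0.8, 0, 0],
  [1, -0.8, 0, 0],
  [1, -0.8, 0, 0],
  [1, -0.8, 0, 0],
  [1, -0.8, 0, 0],
  [1, -0.8, 0, 0],
  [0.9, -0.8, 0, 0],
], fingers=-1)

```text
t: 1.07
eef_pos: [471.1, 159.0, 231.4]
eef_rot: [180.0, -0.0, 90.0]
force: [0.9, 0.6, 0.2]
grip_width: 85.7
finger_force: 0.0
```

apply_moves([
  [0, 0, 0, -1],
  [0, 0, 0, -1],
  [0, 0, 0, -1],
  [0, 0, 0, -1],
  [0, 0, 0, -1],
  [0, 0, 0, -1],
  [0, 0, 0, -1],
  [0, 0, 0, -1],
])

```text
t: 1.73
eef_pos: [472.0, 158.0, 231.4]
eef_rot: [180.0, 0.0, 130.3]
force: [-0.4, -0.2, 0.2]
grip_width: 85.5
finger_force: 0.0
```

apply_moves([
  [0, 0, 0, -1],
  [0, 0, 0, -1],
  [0, 0, 0, -1],
  [0, 0, 0, -1],
  [0, 0, 0, -1],
  [0, 0, 0, -1],
  [0, 0, 0, -1],
  [0, 0, 0, -1],
])

```text
t: 2.4
eef_pos: [472.0, 158.0, 231.4]
eef_rot: [180.0, 0.0, 170.2]
force: [-0.0, 0.3, -0.5]
grip_width: 85.3
finger_force: 0.0
```

```bash
python3 - <<'E'
from h import *
np.set_printoptions(precision=1,suppress=True)
w=r.read_camera("wrist");x=r.state();print(x["t"],x["eef_pos"],x["eef_rot"],x["joints"],-w["R"].T@w["t"])
cv2.imwrite("pics/w1.png",w["pixels"][:,:,::-1])
E
```

```text
2.45 [472.  158.  231.4] [180.    0.  170.6] [  3.4 -12.  -11.8  90.2  -0.   12.8] [398.9 172.1 373.4]
```

View pics/w1.png

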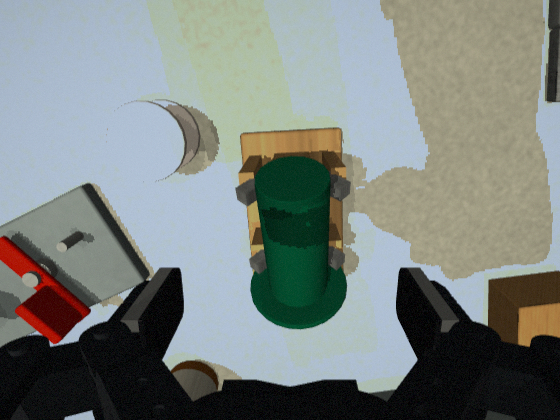

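Wrist view: foot face centred at (292,178) (cols 256–329), flange widest cols 251–347 at row ~288, foot-side saddle prongs at (247,190) and (341,187).

```bash
python3 - <<'E'
from h import *
np.set_printoptions(precision=1,suppress=True)
w=r.read_camera("wrist")
g=lambda u,v,z:onz(w,u,v,z)
print("foot c",g(292,178,122.5),"flange c",g(299,288,70),"flange edge",g(251,288,70),g(347,288,70))
print("prongs",g(247,190,95),g(341,187,95),g(258,262,75),g(336,259,75))
print("base",[g(*p,10)[:2] for p in[(241,133),(341,129)]])
h=cv2.cvtColor(w["pixels"],cv2.COLOR_RGB2HSV);m=cv2.inRange(h,(60,80,20),(95,255,180))
for v in (190,210,230,250,258):
    c=np.where(m[v,200:380])[0]+200;print(v,c.min(),c.max())
print("tips project", proj(w,[472,158,231]))
for X in ([513,155,95],):print(proj(w,X))
E
```

```text
foot c [455.7 163.9 122.5] flange c [572.3 151.8  70. ] flange edge [565.  107.6  70. ] [579.6 196.   70. ]
prongs [465.7 126.6  95. ] [475.4 199.9  95. ] [537.6 120.   75. ] [546.1 189.3  75. ]
base [array([428.5, 118.4]), array([440.7, 215.7])]
190 255 329
210 259 328
230 261 328
250 264 327
258 265 327
tips project [286.1 272.8]
[292.3 239.6]
```

apply_moves([
  [0, 0, 0, -0.6],
  [0.7, 0.24, 0, 0],
  [0, 0, 1, 0],
  [0, 0, 1, 0],
  [0, 0, 1, 0],
  [0, 0, 1, 0],
  [0, 0, 0.7, 0],
  [0, 0, 0, 0],
])

```text
t: 3.17
eef_pos: [457.0, 164.3, 134.2]
eef_rot: [-179.9, -0.2, 172.8]
force: [-1.3, -0.3, -0.4]
grip_width: 85.6
finger_force: 0.0
```

apply_moves([
  [0, 0, 0.7, 0],
  [0, 0, 0.65, 0],
  [0, 0, 0.6, 0],
  [0, 0, 0, 0],
])

```text
t: 3.5
eef_pos: [457.4, 164.4, 96.0]
eef_rot: [-180.0, -0.2, 172.9]
force: [-0.7, 0.8, -0.0]
grip_width: 85.3
finger_force: 0.0
```

```bash
python3 - <<'E'
from h import *
np.set_printoptions(precision=1,suppress=True)
w=r.read_camera("wrist");s=r.read_camera("side");a=r.read_camera("scene");x=r.state();print(x["t"],x["eef_pos"],x["eef_rot"],x["joints"],x["force"])
o=np.zeros((600,800,3),np.uint8);o[:300,:400]=cv2.resize(w["pixels"],(400,300));o[:300,400:]=crop(s["pixels"],230,190,100,75,4);o[300:,:400]=crop(a["pixels"],260,140,100,75,4)
cv2.imwrite("pics/w2.png",o[:,:,::-1])
E
```

```text
3.65 [458.9 164.5  98.8] [180.   0. 173.] [  4.3 -13.1 -26.5  76.5  -0.   11.3] [-0.1 -0.   0.1]
```

View pics/w2.png

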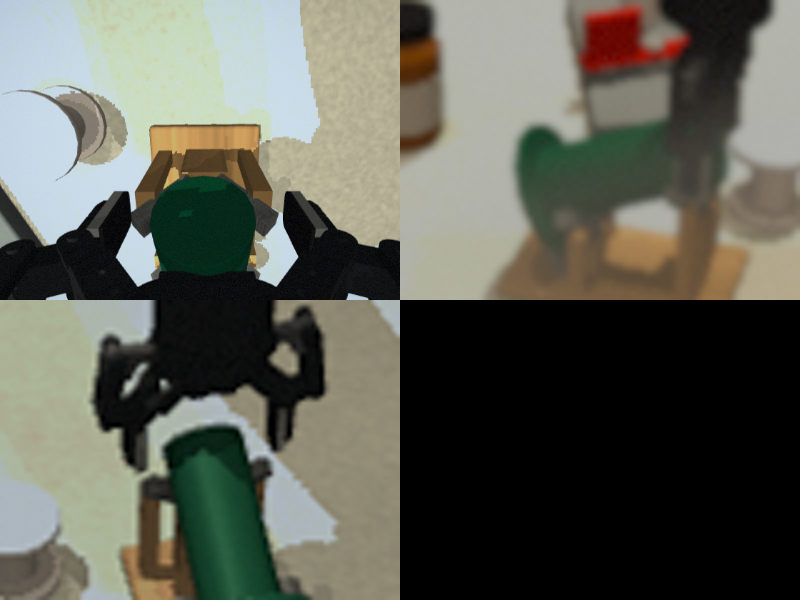

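Wrist: prongs' tops at about (196,301) and (367,301) full-res; the scene shows the left prong at (299,186), right near (325,182). I check their height against the fingertips.

```bash
python3 - <<'E'
from h import *
np.set_printoptions(precision=1,suppress=True)
w=r.read_camera("wrist");s=r.read_camera("side");a=r.read_camera("scene")
print("L prong",tri([(w,203,303),(a,299,187)]),"R prong",tri([(w,367,303),(a,325.5,182)]))
# finger tips: left in scene(294,181) right (329,176); wrist (165,272*1),(408,272)
print("tips",tri([(w,167,275),(a,294.5,182.5)]),tri([(w,410,275),(a,329.5,177)]))
print("foot top edge px scene z147",onz(a,260+204/4,140+(430-300)/4,147),"foot bottom back",)
E
```

```text
L prong [467.2 126.6 101.5] R prong [474.8 197.5 103.4]
tips [450.6 118.  106.1] [462.4 214.8 105.3]
foot top edge px scene z147 [470.7 156.6 147. ] foot bottom back
```

apply_moves([
  [0.15, 0, -0.3, 0],
  [0, 0, 0, 0],
  [0, 0, 0, 0],
])

```text
t: 4.05
eef_pos: [456.2, 164.9, 105.2]
eef_rot: [180.0, 0.1, 173.0]
force: [0.1, 0.2, -0.8]
grip_width: 85.2
finger_force: 0.0
```

apply_moves([
  [0, 0, 0, 0],
  [0, 0, 0, 0],
  [0, 0, 0, 0],
  [0, 0, 0, 0],
  [0, 0, 0, 0],
  [0, 0, 0, 0],
  [0, 0, 0, 0],
  [0, 0, 0, 0],
], fingers=1, newtons=50)

```text
t: 4.72
eef_pos: [455.6, 163.0, 105.0]
eef_rot: [-179.8, 0.0, 172.9]
force: [-5.6, -10.2, 10.2]
grip_width: 52.6
finger_force: 50.9
```

apply_moves([
  [0, 0, -0.3, 0],
  [0, 0, -0.5, 0],
  [0, 0, -0.7, 0],
  [0, 0, -0.7, 0],
  [0, 0, -0.7, 0],
  [0, 0, -0.7, 0],
  [0, 0, 0, 0],
  [0, 0, 0, 0],
])

```text
t: 5.38
eef_pos: [456.4, 165.1, 177.2]
eef_rot: [180.0, 0.1, 173.0]
force: [-0.2, -0.4, 0.2]
grip_width: 0.4
finger_force: 0.0
```

```bash
python3 - <<'E'
from h import *
np.set_printoptions(precision=1,suppress=True)
w=r.read_camera("wrist");s=r.read_camera("side");a=r.read_camera("scene");x=r.state();print(x["t"],x["eef_pos"],x["eef_rot"],x["joints"],x["force"],x["moment"])
o=np.zeros((600,800,3),np.uint8);o[:300,:400]=cv2.resize(w["pixels"],(400,300));o[:,400:]=crop(s["pixels"],230,120,100,150,4);o[300:,:400]=crop(a["pixels"],260,140,100,75,4)
cv2.imwrite("pics/w3.png",o[:,:,::-1])
E
```

```text
5.5333 [455.3 164.9 175.5] [-180.    -0.1  173. ] [  4.4 -14.7 -19.9  84.8   0.   11.4] [-0.2  1.  -1.3] [-0. -0.  0.]
```

View pics/w3.png

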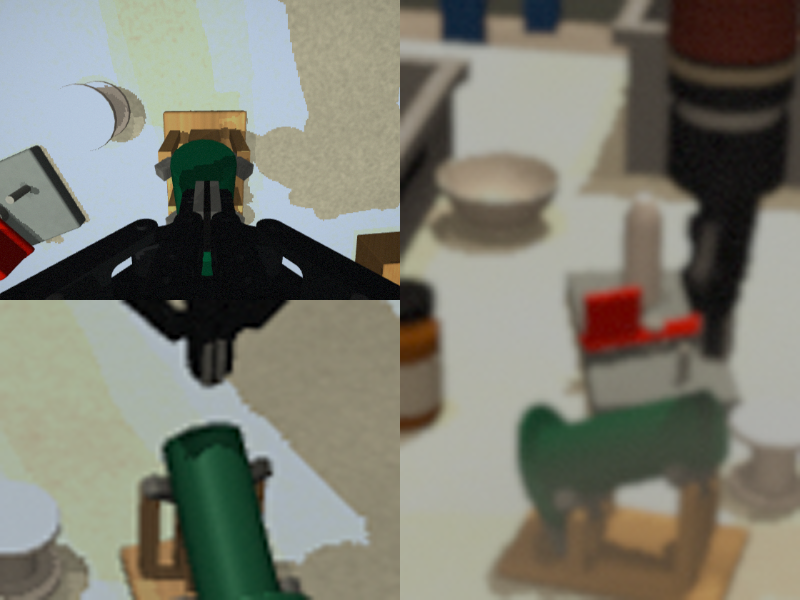

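The jar slipped free and lies unmoved in the cradle: the pads had closed above its axis. I try again lower.

apply_moves([
  [-0.08, -0.06, 0, 0],
  [0, 0, 0, 0],
  [0, 0, 0, 0],
  [0, 0, 0, 0],
  [0, 0, 0, 0],
  [0, 0, 0, 0],
], fingers=-1)

```text
t: 6.03
eef_pos: [457.2, 163.5, 176.3]
eef_rot: [180.0, 0.0, 173.0]
force: [0.4, -0.2, 0.3]
grip_width: 72.2
finger_force: 0.0
```

apply_moves([
  [0, 0, 0.8, 0],
  [0, 0, 0.8, 0],
  [0, 0, 0.8, 0],
  [0, 0, 0.8, 0],
  [0, 0, 0.6, 0],
  [0, 0, 0.4, 0],
  [0, 0, 0, 0],
  [0, 0, 0, 0],
])

```text
t: 6.7
eef_pos: [457.2, 163.5, 92.5]
eef_rot: [-180.0, -0.0, 173.0]
force: [-0.6, -0.5, 0.9]
grip_width: 85.0
finger_force: 0.0
```

apply_moves([
  [0, 0, 0, 0],
  [0, 0, 0, 0],
  [0, 0, 0, 0],
  [0, 0, 0, 0],
  [0, 0, 0, 0],
  [0, 0, 0, 0],
  [0, 0, 0, 0],
], fingers=1, newtons=30)

```text
t: 7.28
eef_pos: [454.3, 163.1, 95.7]
eef_rot: [-179.9, -0.3, 173.1]
force: [-32.5, -7.3, 36.9]
grip_width: 53.5
finger_force: 37.4
```

apply_moves([
  [0.08, 0, -0.1, 0],
  [0.07, 0, -0.1, 0],
  [0, 0, 0, 0],
])

```text
t: 7.53
eef_pos: [454.3, 163.6, 97.5]
eef_rot: [-180.0, 0.1, 173.0]
force: [-4.3, -4.1, 3.4]
grip_width: 52.9
finger_force: 35.2
```

```bash
python3 - <<'E'
from h import *
np.set_printoptions(precision=1,suppress=True)
w=r.read_camera("wrist");s=r.read_camera("side");a=r.read_camera("scene");x=r.state();print(x["t"],x["eef_pos"],x["eef_rot"],x["force"],x["moment"],x["grip_width"],x["finger_force"])
o=np.zeros((600,800,3),np.uint8);o[:300,:400]=cv2.resize(w["pixels"],(400,300));o[:,400:]=crop(s["pixels"],265,180,66,100,6)[:600,:400] if 0 else cv2.resize(s["pixels"][180:280,265:332],(400,600));o[300:,:400]=crop(a["pixels"],260,140,100,75,4)
cv2.imwrite("pics/w4.png",o[:,:,::-1])
E
```

```text
7.6833 [454.4 163.5  97.4] [-180.    0.  173.] [-4.8 -3.3  5.8] [-0.7  1.1 -0.1] 53.304578563285354 36.23582349100616
```

View pics/w4.png

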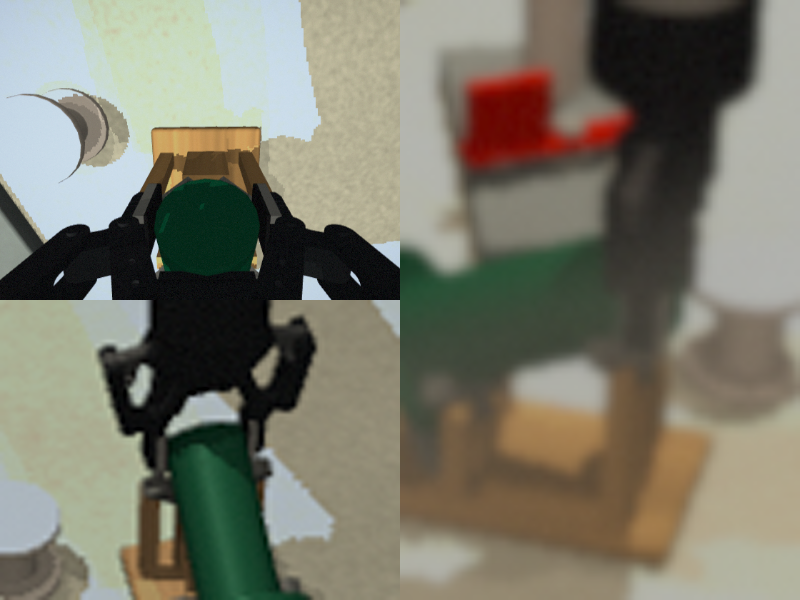

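Pads are now on the tube's end (width 53.3, tips just at the saddle top). Firm grip, then a slow lift.

apply_moves([
  [0, 0, 0, 0],
  [0, 0, 0, 0],
  [0, 0, -0.1, 0],
  [0, 0, -0.2, 0],
  [0, 0, -0.2, 0],
  [0, 0, 0, 0],
], newtons=60)

```text
t: 8.18
eef_pos: [454.9, 164.0, 107.4]
eef_rot: [180.0, 0.1, 173.0]
force: [-0.1, 0.8, -2.1]
grip_width: 52.6
finger_force: 63.1
```

apply_moves([
  [0, 0, -0.3, 0],
  [0, 0, -0.4, 0],
  [0, 0, -0.5, 0],
  [0, 0, -0.5, 0],
  [0, 0, -0.5, 0],
  [0, 0, -0.5, 0],
  [0, 0, -0.3, 0],
  [0, 0, 0, 0],
])

```text
t: 8.85
eef_pos: [455.1, 164.0, 168.5]
eef_rot: [180.0, 0.2, 173.0]
force: [0.3, 0.6, 0.2]
grip_width: 22.0
finger_force: 0.0
```

```bash
python3 - <<'E'
from h import *
np.set_printoptions(precision=1,suppress=True)
w=r.read_camera("wrist");s=r.read_camera("side");a=r.read_camera("scene");x=r.state();print(x["t"],x["eef_pos"],x["force"],x["moment"],x["grip_width"],x["finger_force"])
o=np.zeros((600,800,3),np.uint8);o[:300,:400]=cv2.resize(w["pixels"],(400,300));o[:,400:]=crop(s["pixels"],230,120,100,150,4);o[300:,:400]=crop(a["pixels"],260,140,100,75,4)
cv2.imwrite("pics/w5.png",o[:,:,::-1])
E
```

```text
9.0 [454.2 163.9 166.4] [-0.4  0.3 -0.3] [ 0. -0.  0.] 0.2553906847353154 0.0
```

View pics/w5.png

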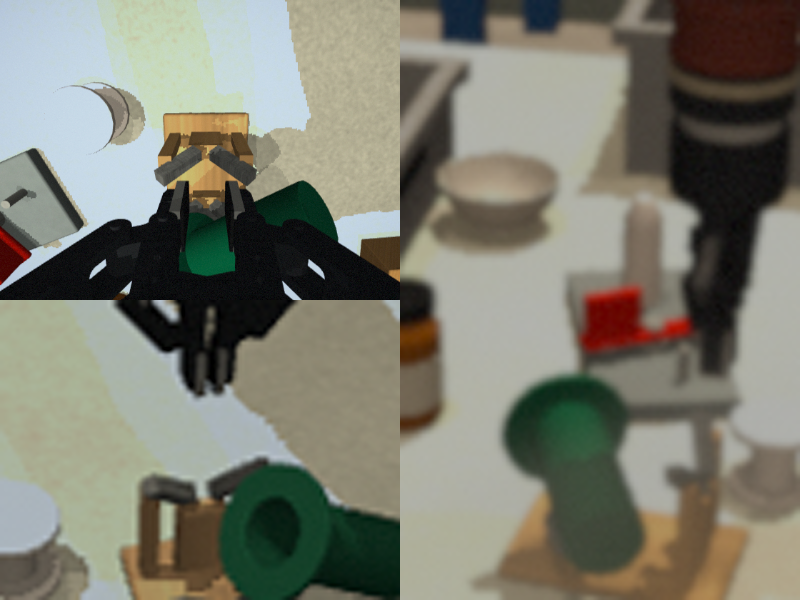

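The jar slipped and tipped off its saddles. I let it come to rest and look.

apply_moves([
  [0, 0, -1, 0],
  [0, 0, -1, 0],
  [0, 0, -1, 0],
  [0, 0, 0, 0],
  [0, 0, 0, 0],
  [0, 0, 0, 0],
  [0, 0, 0, 0],
  [0, 0, 0, 0],
], fingers=-1)

```text
t: 9.67
eef_pos: [453.7, 163.8, 225.2]
eef_rot: [-180.0, -0.1, 173.0]
force: [0.3, 0.0, -0.2]
grip_width: 85.5
finger_force: 0.0
```

```bash
python3 - <<'E'
from h import *
np.set_printoptions(precision=1,suppress=True)
s=r.read_camera("side");a=r.read_camera("scene");w=r.read_camera("wrist");x=r.state();print(x["t"],x["eef_pos"],x["force"])
o=np.zeros((600,800,3),np.uint8);o[:300,:400]=cv2.resize(w["pixels"],(400,300));o[:300,400:]=crop(s["pixels"],180,180,200,150,2);o[300:,:400]=crop(a["pixels"],240,140,200,150,2)
cv2.imwrite("pics/w6.png",o[:,:,::-1])
E
```

```text
9.8167 [453.9 163.8 225.8] [-1.3  0.3 -0.6]
```

View pics/w6.png

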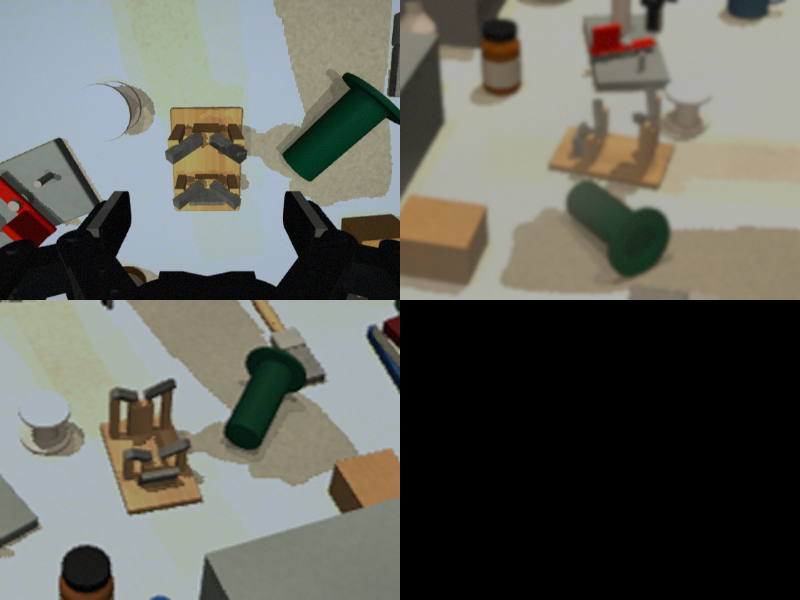

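The jar lies at rest on the table, clear of the cradle: scene px foot ≈(361,208), mouth ≈(380,176), beside the brush. I locate it by mask from two views.

```bash
cat >> h.py <<'E'
np.set_printoptions(precision=1,suppress=True)
def green(d,box):
    h=cv2.cvtColor(d["pixels"],cv2.COLOR_RGB2HSV);m=cv2.inRange(h,(60,90,15),(95,255,200))
    x0,y0,x1,y1=box;z=np.zeros_like(m);z[y0:y1,x0:x1]=m[y0:y1,x0:x1]
    k,l,st,_=cv2.connectedComponentsWithStats(z);i=1+np.argmax(st[1:,4]);return (l==i).astype(np.uint8),st[i]
def axis(m,d,z):
    # pixel mask -> plane z footprint, PCA
    v,u=np.nonzero(m);K=np.linalg.inv(d["camera_matrix"]);q=(d["R"].T@K@np.vstack([u,v,np.ones(len(u))]));c=-d["R"].T@d["t"]
    P=(c[:,None]+q*(z-c[2])/q[2])[:2].T;mu=P.mean(0);w,V=np.linalg.eigh(np.cov((P-mu).T));e=V[:,1]
    t=(P-mu)@e;s=(P-mu)@V[:,0];return mu,e,t,s,P
E
python3 - <<'E'
from h import *
for n,box in(("scene",(320,150,430,250)),("wrist",(370,90,560,270)),("side",(250,250,360,330))):
    d=r.read_camera(n);m,st=green(d,box);mu,e,t,s,P=axis(m,d,30)
    print(n,st,mu,e,np.degrees(np.arctan2(e[1],e[0])),[t.min(),t.max()])
    for a in range(int(t.min()),int(t.max()),15):
        k=(t>=a)&(t<a+4)
        if k.any(): print("  ",a,s[k].min(),s[k].max())
a=r.read_camera("scene")
print("foot",onz(a,361.5,207.5,27),"mouth",onz(a,380,175,45),r.state()["t"])
E
```

```text
scene [ 352  163   39   51 1084] [463.8 340.6] [-0.7  0.7] 137.63355709582532 [np.float64(-108.16096950968799), np.float64(97.63261348946537)]
   -108 -14.729173201379673 7.1080996065193744
   -93 -22.4409082895532 22.624904147790936
   -78 -23.15299110466257 27.22402493950315
   -63 -23.87486534769312 26.84488456220634
   -48 -22.09453861631352 26.460443825371883
   -33 -23.89970935065931 24.892485849400398
   -18 -24.640745218859653 23.30798911601543
   -3 -23.925167128706846 25.475410528103712
   12 -24.675602271840937 23.874156161046642
   27 -40.55271430025731 26.07306168070293
   42 -45.10347579363339 36.21283602377934
   57 -41.87369263530241 41.191541540738356
   72 -34.8824008566826 42.3029459766241
   87 -18.695228687826514 28.755219036635154
wrist [ 395  101  165  152 9889] [479.9 337.9] [-0.6  0.8] 129.13066467607743 [np.float64(-79.36448387583341), np.float64(69.90664167987401)]
   -79 -29.191111020780795 27.23270686228287
   -64 -30.96948248338079 28.01744542743577
   -49 -30.700803765164757 28.787949500658314
   -34 -30.77984902539761 28.860678763660196
   -19 -30.2759801396281 29.677396542194877
   -4 -30.357530949923532 29.740935985614378
   11 -30.55583163799519 30.59977436487406
   26 -30.633467044717236 31.248453418862198
   41 -30.361539439160296 51.165585480422806
   56 -50.493611836201566 40.27397675272531
side [287 285  28  32 677] [446.9 352. ] [0.1 1. ] 85.71909867488836 [np.float64(-58.92799327460994), np.float64(58.64823871876157)]
   -58 -2.0647152291115347 13.395527231774166
   -43 -27.317422589337795 26.65986539237406
   -28 -36.853433336490596 29.363450118174907
   -13 -35.79597330691022 32.00523590717546
   2 -32.405971735631354 29.923001650893344
   17 -25.95177761230378 27.887837322800298
   32 -22.75644087357471 25.248499240941754
   47 -17.35793424276212 14.265938193396059
foot [527.7 285.2  27. ] mouth [446.  378.6  45. ] 10.0167
```

apply_moves([
  [-0.35, 0.98, 0, 0],
  [-0.35, 0.98, 0, 0],
  [-0.35, 0.98, 0, 0],
  [-0.35, 0.98, 0, 0],
  [-0.35, 0.98, 0, 0],
  [-0.35, 0.98, 0, 0],
  [-0.35, 0.98, 0, 0],
  [0, 0, 0, 0.4],
])

```text
t: 10.68
eef_pos: [520.3, 296.4, 225.4]
eef_rot: [180.0, -0.0, 171.1]
force: [1.1, -0.7, -0.4]
grip_width: 85.7
finger_force: 0.0
```

apply_moves([
  [0, 0, 0, 1],
  [0, 0, 0, 1],
  [0, 0, 0, 1],
  [0, 0, 0, 1],
  [0, 0, 0, 1],
  [0, 0, 0, 1],
  [0, 0, 0, 1],
  [0, 0, 0, 1],
])

```text
t: 11.35
eef_pos: [519.6, 294.0, 226.2]
eef_rot: [-180.0, -0.0, 130.8]
force: [-0.5, 0.8, -0.2]
grip_width: 85.3
finger_force: 0.0
```

```bash
python3 - <<'E'
from h import *
d=r.read_camera("wrist");m,st=green(d,(0,0,560,420));print(st,r.state()["eef_pos"],r.state()["eef_rot"],r.state()["t"],-d["R"].T@d["t"])
mu,e,t,s,P=axis(m,d,30);print(mu,np.degrees(np.arctan2(e[1],e[0])),t.min(),t.max())
for a in np.arange(t.min(),t.max(),10):
    k=(t>=a)&(t<a+3);S=s[k];mid=P[k][[S.argmin(),S.argmax()]].mean(0);print(int(a),S.min(),S.max(),mid)
E
```

```text
[ 226   42  110  160 9725] [519.6 294.  226.2] [-180.     0.   130.4] 11.4 [471.2 351.8 368.2]
[482.  332.5] 134.1044307088685 -78.65212355151678 61.58650090252945
-78 -14.6767569972281 15.251272154341347 [535.1 277.4]
-68 -25.654857575740614 26.158392146271535 [528.5 284.2]
-58 -26.021043546599472 26.31495213541455 [521.8 291.3]
-48 -26.41701515362799 26.468970783645872 [514.8 298.6]
-38 -26.735795635206657 26.542296867167103 [508.3 305.5]
-28 -26.233460257353116 26.691920136830227 [500.9 312.7]
-18 -26.61761505375018 26.76208797440028 [494. 320.]
-8 -26.090689767853675 26.831045148820053 [486.9 327. ]
1 -26.503638637954868 26.82306760953181 [479.7 334.7]
11 -26.87549820709728 26.890286212661504 [473.1 341.7]
21 -27.274073033727507 26.88190608755377 [466.1 349.2]
31 -26.79297400521239 27.601730135521084 [458.1 356.6]
41 -27.18514961926973 27.660670365884215 [451.6 363.5]
51 -44.74766167752847 44.853172762096726 [444.5 371.2]
61 -11.679331380534943 15.692678440971974 [437.7 375.3]
```

apply_moves([
  [0, 0, 0.5, -0.74],
  [0, 0, 1, 0],
  [0, 0, 1, 0],
  [0, 0, 1, 0],
  [0, 0, 1, 0],
  [0, 0, 1, 0],
  [0, 0, 1, 0],
  [0, 0, 1, 0],
])

```text
t: 12.07
eef_pos: [519.5, 294.0, 75.3]
eef_rot: [180.0, 0.0, 134.8]
force: [0.4, 0.3, -0.3]
grip_width: 85.4
finger_force: 0.0
```

apply_moves([
  [0, 0, 0.8, 0],
  [0, 0, 0.8, 0],
  [0, 0, 0.8, 0],
  [0, 0, 0.5, 0],
  [0, 0, 0.5, 0],
  [0, 0, 0.05, 0],
  [0, 0, 0, 0],
  [0, 0, 0, 0],
])

```text
t: 12.73
eef_pos: [520.1, 294.2, 8.2]
eef_rot: [179.9, 0.0, 134.7]
force: [-0.8, 1.2, 0.5]
grip_width: 85.4
finger_force: 0.0
```

apply_moves([
  [0, 0, 0.15, 0],
  [0, 0, 0, 0],
  [0, 0, 0, 0],
  [0, 0, 0, 0],
  [0, 0, 0, 0],
  [0, 0, 0, 0],
  [0, 0, 0, 0],
  [0, 0, 0, 0],
], fingers=1, newtons=40)

```text
t: 13.4
eef_pos: [520.0, 294.2, 4.8]
eef_rot: [179.9, 0.0, 134.7]
force: [0.3, 0.7, 4.7]
grip_width: 53.0
finger_force: 41.8
```

apply_moves([
  [0, 0, -0.1, 0],
  [0, 0, -0.2, 0],
  [0, 0, -0.2, 0],
  [0, 0, -0.2, 0],
  [0, 0, 0, 0],
])

```text
t: 13.82
eef_pos: [519.9, 294.1, 19.2]
eef_rot: [180.0, 0.0, 134.7]
force: [1.0, 0.5, -1.6]
grip_width: 53.0
finger_force: 42.3
```

```bash
cat >> h.py <<'E'
def J(n="scene"):
    d=r.read_camera(n);m,st=green(d,(240,0,430,300) if n=="scene" else (150,150,400,420));x=r.state()
    print(st,x["t"],x["eef_pos"],"F",x["force"],"M",x["moment"],x["grip_width"],x["finger_force"]);return d,m
E
python3 - <<'E'
from h import *
d,m=J()
E
```

```text
[353 188  21  23 344] 13.8667 [519.9 294.1  18.8] F [ 0.4  1.1 -1.5] M [-0.1 -0.1  0. ] 52.387476709113315 42.294464595615864
```

apply_moves([
  [0, 0, -0.3, 0],
  [0, 0, -0.4, 0],
  [0, 0, -0.5, 0],
  [0, 0, -0.5, 0],
  [0, 0, -0.5, 0],
  [0, 0, -0.5, 0],
  [0, 0, -0.3, 0],
  [0, 0, 0, 0],
])

```text
t: 14.53
eef_pos: [520.7, 294.4, 80.5]
eef_rot: [179.8, 0.1, 134.7]
force: [-1.2, -0.1, -2.0]
grip_width: 52.7
finger_force: 42.4
```

apply_moves([
  [0, 0, -0.3, 0],
  [0, 0, -0.5, 0],
  [0, 0, -0.5, 0],
  [0, 0, -0.5, 0],
  [0, 0, -0.5, 0],
  [0, 0, -0.5, 0],
  [0, 0, -0.3, 0],
  [0, 0, 0, 0],
])

```text
t: 15.2
eef_pos: [520.5, 294.3, 142.4]
eef_rot: [179.9, 0.1, 134.7]
force: [0.3, -0.5, -2.4]
grip_width: 52.8
finger_force: 42.4
```

```bash
python3 - <<'E'
from h import *
for n in("scene","side","wrist"):
    d=r.read_camera(n);m,st=green(d,(0,0,560,420) if n=="wrist" else (240,60,430,300) if n=="scene" else(150,130,400,330));x=r.state();print(n,st)
    p=np.argwhere(m)[:,::-1].astype(float);w,V=np.linalg.eigh(np.cov((p-p.mean(0)).T));print(p.mean(0),V[:,1],w**.5)
print(x["eef_pos"],"F",x["force"],"M",x["moment"],x["grip_width"],x["finger_force"])
E
```

```text
scene [357 153  23  25 407]
[368.5 165.7] [-0.1  1. ] [5.3 6.2]Traceback (most recent call last):
  File "<stdin>", line 3, in <module>
  File "h.py", line 19, in green
    k,l,st,_=cv2.connectedComponentsWithStats(z);i=1+np.argmax(st[1:,4]);return (l==i).astype(np.uint8),st[i]
                                                     ~~~~~~~~~^^^^^^^^^^
    return _wrapfunc(a, 'argmax', axis=axis, out=out, **kwds)
    return bound(*args, **kwds)
ValueError: attempt to get argmax of an empty sequence
```

```bash
python3 - <<'E'
from h import *
x=r.state();print(x["eef_pos"],"F",x["force"],"M",x["moment"]*100,x["grip_width"],x["finger_force"])
for n in("side","wrist"):
    d=r.read_camera(n);h=cv2.cvtColor(d["pixels"],cv2.COLOR_RGB2HSV)
    m=cv2.inRange(h,(55,60,10),(95,255,200));k,l,st,ce=cv2.connectedComponentsWithStats(m);print(n,[(a,b) for a,b in zip(st[1:],ce[1:]) if a[4]>60])
print("TCP in side",proj(d if 0 else r.read_camera("side"),x["eef_pos"]))
E
```

```text
[519.7 294.1 140.4] F [ 0.7 -0.2 -2.6] M [-9.5 -9.3  2.5] 53.03498604376377 42.4428472481668
side [(array([126,  68,  53,  12, 461], dtype=int32), array([152.2,  73.6])), (array([ 184,  337,  125,   83, 7251], dtype=int32), array([249.7, 383.5]))]
wrist [(array([  184,     0,   214,   389, 66100], dtype=int32), array([289.6, 174.9]))]
TCP in side [275.6 245.3]
```

Moment 0.13 N m: the jar is still held level. I relax the grip to 20 N so that the mouth swings down.

apply_moves([
  [0, 0, 0, 0],
  [0, 0, 0, 0],
  [0, 0, 0, 0],
  [0, 0, 0, 0],
], newtons=20)

```text
t: 15.78
eef_pos: [519.5, 294.0, 140.2]
eef_rot: [-180.0, -0.0, 134.7]
force: [-0.0, 0.4, -2.4]
grip_width: 52.4
finger_force: 42.4
```

```bash
cat > j.py <<'E'
from h import *
x=r.state();print(x["t"],x["eef_pos"],x["eef_rot"],"F",x["force"],"M",x["moment"]*100,x["grip_width"],x["finger_force"])
d=r.read_camera("wrist");h=cv2.cvtColor(d["pixels"],cv2.COLOR_RGB2HSV)
m=cv2.inRange(h,(55,60,10),(95,255,200));k,l,st,ce=cv2.connectedComponentsWithStats(m);print([(a,b) for a,b in zip(st[1:],ce[1:]) if a[4]>200])
E
python3 j.py
```

```text
15.7833 [519.5 294.  140.2] [-180.    -0.   134.7] F [-0.   0.4 -2.4] M [-7.5 -8.8  3. ] 52.41922421640699 42.44250048883259
[(array([  184,     0,   214,   390, 66095], dtype=int32), array([289.6, 174.8]))]
```

apply_moves([
  [0, 0, 0, 0],
  [0, 0, 0, 0],
  [0, 0, 0, 0],
], fingers=1, newtons=20)

```text
t: 16.08
eef_pos: [519.6, 294.0, 140.3]
eef_rot: [180.0, 0.0, 134.7]
force: [-0.4, -0.2, -1.9]
grip_width: 52.7
finger_force: 42.4
```

```bash
python3 j.py
```

```text
16.0833 [519.6 294.  140.3] [180.    0.  134.7] F [-0.4 -0.2 -1.9] M [-11.4  -4.3  -2.2] 52.739586038450035 42.44328126311302
[(array([  184,     0,   214,   388, 66114], dtype=int32), array([289.6, 174.9]))]
```

The grip locks at its force, so I set the jar down again and regrip at 20 N.

apply_moves([
  [0, 0, 0.6, 0],
  [0, 0, 1, 0],
  [0, 0, 1, 0],
  [0, 0, 1, 0],
  [0, 0, 1, 0],
  [0, 0, 0.8, 0],
  [0, 0, 0.5, 0],
  [0, 0, 0.3, 0],
])

```text
t: 16.8
eef_pos: [518.4, 293.6, 14.1]
eef_rot: [-179.9, -0.1, 134.7]
force: [-0.6, -0.5, -1.6]
grip_width: 52.6
finger_force: 42.4
```

apply_moves([
  [0, 0, 0.15, 0],
  [0, 0, 0.15, 0],
  [0, 0, 0.15, 0],
  [0, 0, 0.1, 0],
  [0, 0, 0, 0],
])

```text
t: 17.22
eef_pos: [519.9, 294.2, 5.6]
eef_rot: [180.0, 0.0, 134.7]
force: [0.4, 0.4, -1.6]
grip_width: 52.7
finger_force: 42.5
```

```bash
python3 j.py
```

```text
17.2167 [519.9 294.2   5.6] [180.    0.  134.7] F [ 0.4  0.4 -1.6] M [ 2.7 -8.  -5.7] 52.671233531894224 42.49839850701392
[(array([  183,     0,   215,   390, 66266], dtype=int32), array([289.4, 174.6]))]
```

apply_moves([
  [0, 0, 0, 0],
  [0, 0, 0, 0],
  [-0.1, 0, 0, 0],
], fingers=-0.5)

```text
t: 17.52
eef_pos: [521.2, 292.9, 5.9]
eef_rot: [180.0, 0.0, 134.7]
force: [0.2, 0.6, 0.8]
grip_width: 64.2
finger_force: 0.0
```

apply_moves([
  [0, 0, 0, 0],
  [0, 0, 0, 0],
  [0, 0, 0, 0],
  [0, 0, 0, 0],
], fingers=1, newtons=20)

```text
t: 17.85
eef_pos: [521.4, 292.5, 5.8]
eef_rot: [180.0, 0.0, 134.7]
force: [1.1, -2.5, 3.1]
grip_width: 53.7
finger_force: 20.6
```

apply_moves([
  [0, 0, -0.2, 0],
  [0, 0, -0.5, 0],
  [0, 0, -0.8, 0],
  [0, 0, -0.8, 0],
  [0, 0, -0.8, 0],
  [0, 0, -0.8, 0],
  [0, 0, -0.5, 0],
  [0, 0, -0.2, 0],
])

```text
t: 18.52
eef_pos: [521.8, 292.9, 99.5]
eef_rot: [179.9, 0.1, 134.7]
force: [0.2, 0.2, -2.3]
grip_width: 53.4
finger_force: 21.6
```

```bash
python3 j.py
```

```text
18.5167 [521.8 292.9  99.5] [179.9   0.1 134.7] F [ 0.2  0.2 -2.3] M [-10.  -18.3  -0.1] 53.37706185069066 21.63787860190496
[(array([  187,     0,   210,   391, 64688], dtype=int32), array([290.1, 174.2]))]
```

apply_moves([
  [0, 0, -1, 0],
  [0, 0, -1, 0],
  [0, 0, -1, 0],
  [0, 0, 0.6, 0],
  [0, 0, 0, 0],
  [0, 0, -1, 0],
  [0, 0, -1, 0],
  [0, 0, 0, 0],
])

```text
t: 19.23
eef_pos: [521.6, 292.8, 187.5]
eef_rot: [179.9, 0.1, 134.7]
force: [1.5, -0.3, -2.4]
grip_width: 53.1
finger_force: 21.5
```

```bash
python3 j.py
```

```text
19.2333 [521.6 292.8 187.5] [179.9   0.1 134.7] F [ 1.5 -0.3 -2.4] M [ -5.8 -19.9  -2.2] 53.06020527309788 21.536710469517857
[(array([  188,     0,   214,   381, 58552], dtype=int32), array([290.6, 178.3]))]
```

The jerk turned it somewhat (the green area shrinks); repeat.

apply_moves([
  [0, 0, 1, 0],
  [0, 0, -1, 0],
  [0, 0, -1, 0],
  [0, 0, 1, 0],
  [0, 0, 1, 0],
  [0, 0, -1, 0],
  [0, 0, -1, 0],
  [0, 0, 1, 0],
])

```text
t: 19.95
eef_pos: [523.1, 293.3, 190.1]
eef_rot: [179.6, 0.2, 134.7]
force: [2.0, 0.7, -0.7]
grip_width: 52.4
finger_force: 21.6
```

```bash
python3 j.py
```

```text
19.95 [523.1 293.3 190.1] [179.6   0.2 134.7] F [ 2.   0.7 -0.7] M [  3.2 -18.1   0.1] 52.39825376513967 21.63952565694217
[(array([  214,    60,   152,   306, 37925], dtype=int32), array([289.5, 214.9]))]
```

apply_moves([
  [0, 0, 1, 0],
  [0, 0, -1, 0],
  [0, 0, -1, 0],
  [0, 0, 1, 0],
  [0, 0, 1, 0],
  [0, 0, -1, 0],
  [0, 0, -1, 0],
  [0, 0, 0, 0],
])

```text
t: 20.67
eef_pos: [521.2, 292.7, 206.5]
eef_rot: [180.0, 0.0, 134.7]
force: [1.8, 0.1, -0.5]
grip_width: 52.8
finger_force: 22.9
```

```bash
python3 j.py
```

```text
20.6667 [521.2 292.7 206.5] [180.    0.  134.7] F [ 1.8  0.1 -0.5] M [  4.8 -10.5  -6.1] 52.812755768855354 22.920362305885646
[(array([  216,    74,   148,   297, 36199], dtype=int32), array([289.7, 224.6]))]
```

```bash
python3 - <<'E'
from h import *
d=r.read_camera("wrist");x=r.state();f=d["camera_matrix"][0,0]
m,st=green(d,(0,0,560,420))
wd=[(v,*(np.where(m[v])[0][[0,-1]])) for v in range(st[1],st[1]+st[3],12)]
print(f,wd);v,a,b=max(wd,key=lambda q:q[2]-q[1]);Z=f*90/(b-a)
c,q=ray(d,(a+b)/2,v);X=c+q*Z
P=x["eef_pos"]+[0,0,25]
print("flange centre approx",X,"P",P,"tilt below horiz",np.degrees(np.arctan2(P[2]-X[2],np.hypot(*(X-P)[:2]))),np.linalg.norm(X-P),x["moment"])
E
```

```text
365.54046660295097 [(74, np.int64(284), np.int64(294)), (86, np.int64(246), np.int64(332)), (98, np.int64(232), np.int64(347)), (110, np.int64(224), np.int64(355)), (122, np.int64(219), np.int64(360)), (134, np.int64(217), np.int64(362)), (146, np.int64(218), np.int64(362)), (158, np.int64(221), np.int64(358)), (170, np.int64(228), np.int64(352)), (182, np.int64(239), np.int64(340)), (194, np.int64(239), np.int64(340)), (206, np.int64(237), np.int64(342)), (218, np.int64(235), np.int64(344)), (230, np.int64(233), np.int64(346)), (242, np.int64(231), np.int64(348)), (254, np.int64(230), np.int64(350)), (266, np.int64(227), np.int64(352)), (278, np.int64(226), np.int64(354)), (290, np.int64(224), np.int64(356)), (302, np.int64(222), np.int64(357)), (314, np.int64(220), np.int64(360)), (326, np.int64(219), np.int64(361)), (338, np.int64(217), np.int64(361)), (350, np.int64(224), np.int64(354)), (362, np.int64(244), np.int64(336))]
flange centre approx [486.3 329.5 117.5] P [520.8 292.6 229.1] tilt below horiz 65.64332306715515 122.46808344777797 [-0. -0.  0.]
```

Tilt is now 66° below horizontal; the peg will straighten the rest. Lift and carry toward the stand, starting gently.

apply_moves([
  [0, 0, -0.6, 0],
  [0, 0, -0.8, 0],
  [-0.1, -0.08, -0.6, 0],
  [-0.25, -0.19, 0, 0],
  [-0.4, -0.3, 0, 0],
  [-0.55, -0.42, 0, 0],
  [-0.7, -0.53, 0, 0],
  [-0.8, -0.61, 0, 0],
])

```text
t: 21.43
eef_pos: [529.7, 221.3, 244.1]
eef_rot: [-179.9, -0.0, 134.7]
force: [0.5, -0.5, -2.3]
grip_width: 52.5
finger_force: 22.9
```

apply_moves([
  [-1, -0.76, 0, 0],
  [-1, -0.76, 0, 0],
  [-1, -0.76, 0, 0],
  [-1, -0.76, 0, 0],
  [-1, -0.76, 0, 0],
  [-1, -0.76, 0, 0],
  [-1, -0.76, 0, 0],
  [-1, -0.76, 0, 0],
])

```text
t: 22.1
eef_pos: [555.4, 21.1, 244.2]
eef_rot: [-179.9, -0.1, 134.7]
force: [-0.0, 0.4, -3.2]
grip_width: 51.7
finger_force: 22.9
```

apply_moves([
  [-1, -0.76, 0, 0],
  [-1, -0.76, 0, 0],
  [-1, -0.76, 0, 0],
  [-1, -0.76, 0, 0],
  [-1, -0.76, 0, 0],
  [-1, -0.76, 0, 0],
  [0, 0, 0, 0],
  [0, 0, 0, 0],
])

```text
t: 22.77
eef_pos: [574.7, -127.9, 243.9]
eef_rot: [-180.0, -0.1, 134.5]
force: [0.2, -0.9, -2.3]
grip_width: 52.4
finger_force: 22.3
```

```bash
cat > k.py <<'E'
from h import *
d=r.read_camera("wrist");x=r.state();f=d["camera_matrix"][0,0]
m,st=green(d,(0,0,560,420))
wd=[(v,*(np.where(m[v])[0][[0,-1]])) for v in range(st[1],st[1]+st[3]//2,4)]
v,a,b=max(wd,key=lambda q:q[2]-q[1]);Z=f*90/(b-a)
c,q=ray(d,(a+b)/2,v);X=c+q*Z
P=x["eef_pos"]+[0,0,25]
print(st,x["t"],"flange",X,"P",P,"tilt",np.degrees(np.arctan2(P[2]-X[2],np.hypot(*(X-P)[:2]))),np.linalg.norm(X-P),x["eef_rot"],x["force"],x["grip_width"],x["finger_force"])
E
python3 k.py; python3 - <<'E'
from h import *
for n,box in(("scene",(165,225,212,275)),("side",(275,160,310,200))):
    d=r.read_camera(n);print(n,proj(d,[555,-198,120]),proj(d,[555,-198,20]))
    x0,y0,x1,y1=box;g=d["pixels"][y0:y1,x0:x1].astype(int)
    hs=cv2.cvtColor(d["pixels"],cv2.COLOR_RGB2HSV)[y0:y1,x0:x1]
    for rr in range(2,y1-y0,6):print(y0+rr,g[rr,::2,0],)
E
```

```text
[  216    82   147   292 35233] 22.8167 flange [544.7 -96.5 157. ] P [ 574.8 -126.8  269.3] tilt 69.15573250417717 120.18808508398284 [-180.    -0.1  134.6] [-0.7 -0.7 -2. ] 52.2612639591668 22.303270965639967
scene [183.5 239. ] [189.1 264.6]
227 [174 174 174 173 173 173 173 173 174 173 174 174 174 173 173 173 173 174
 174 174 180  48  41  31]
233 [174 174 173 174 174 173 174 174 173 173 173 174 174 173 173 174 174 174
 174 175 166 156 148 109]
239 [174 173 173 174 173 174 174 167 175 175 174 110 177 174 173 175 162 122
 106 160 167 166 166 168]
245 [174 174 174 174 173 175 133 147 150 141 130 111  93  81 110 110 110 107
 108 108 100  88  64 155]
251 [174 173 174 175 154 117 107 112 112 106 101  99  93  80 103 110 108 109
 107 107 110 108 107 108]
257 [131 127 124 117 124 120 110 107 110 105 101 100  95  87  71 111 109 108
 108 108 107 107 108 107]
263 [128 128 125 129 129 128 128 111 104 103  99  98  96  90  79  71  74  59
  60  59  96 110 107 109]
269 [129 129 130 131 130 127 126 128 131 118 100  90  84  69  66  66  64  77
  76 103 121 124 126 126]
side [290.8 169. ] [289.9 195.1]
162 [180 156  66   4   3   3   3   8   5  11  44  75  76  77  76  75  76  73]
168 [164 160 135  38   6   9   7   6   5   0  15  45  54  65 129 150 152 151]
174 [144  81  83 107 125 119 106 120 132 136 154 180 182 182 181 182 181 180]
180 [181 182 181 181 179 155 120 123 125 122 147 179 181 181 181 181 181 181]
186 [179 174 177 176 173 149 121 124 124 122 144 171 170 169 171 179 181 181]
192 [134 130 126 122 115 109 106 108 120 119 122 131 131 127 124 138 175 181]
198 [115 103 106 106 104 104 105 102 102 119 121 124 126 136 145 145 144 174]
```

apply_moves([
  [-0.3, -0.23, 0, 0],
  [-0.6, -0.46, 0, 0],
  [-0.9, -0.68, 0, 0],
  [-0.9, -0.68, 0, 0],
  [-0.8, -0.61, 0, 0],
  [-0.7, -0.54, 0, 0],
  [0, 0, 0, 0],
  [0, 0, 0, 0],
])

```text
t: 23.58
eef_pos: [589.2, -232.0, 244.9]
eef_rot: [-180.0, -0.0, 134.6]
force: [0.3, 0.0, -3.0]
grip_width: 52.5
finger_force: 22.2
```

```bash
python3 k.py; python3 - <<'E'
from h import *
a=r.read_camera("scene");b=r.read_camera("side")
o=np.zeros((600,800,3),np.uint8);o[:,:400]=crop(a["pixels"],140,140,100,150,4);o[:,400:]=crop(b["pixels"],250,80,100,150,4)
cv2.imwrite("pics/w7.png",o[:,:,::-1])
E
```

```text
[  217    85   147   290 34905] 23.6333 flange [ 559.1 -200.6  154.4] P [ 589.2 -231.1  270.1] tilt 69.65561074229966 123.39977333934462 [180.   -0.  134.7] [ 0.   0.1 -1.9] 52.22581362607659 22.246368635678664
```

View pics/w7.png

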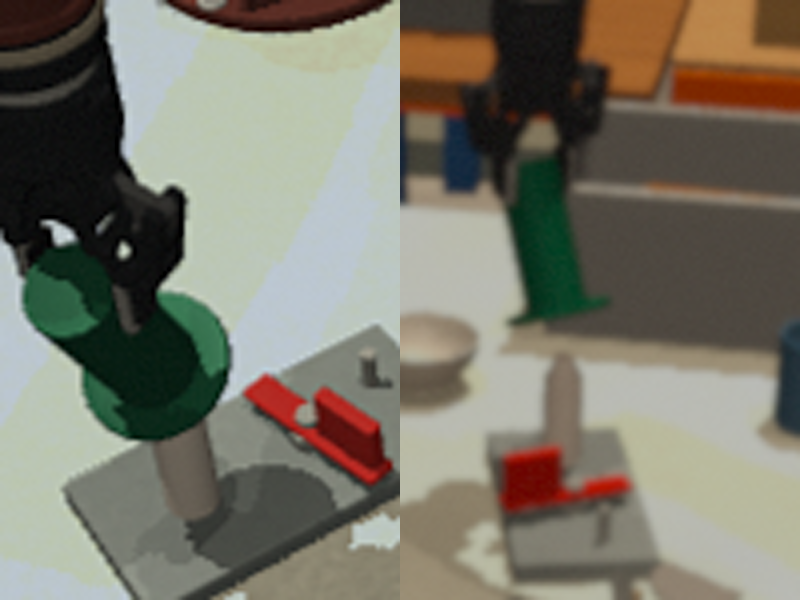

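Scene and side views agree: the mouth hangs centred above the peg tip (side: mouth (290,158), tip (291,169)). I lower it so the tip enters, then move toward the mouth side to straighten it on the peg.

apply_moves([
  [0, 0, 0.4, 0],
  [0, 0, 0.5, 0],
  [0, 0, 0.5, 0],
  [0.1, 0, 0.4, 0],
  [0.15, 0, 0.35, 0],
  [0.15, 0, 0.35, 0],
  [0, 0, 0, 0],
  [0, 0, 0, 0],
])

```text
t: 24.4
eef_pos: [583.4, -224.6, 195.0]
eef_rot: [-180.0, -0.0, 134.7]
force: [0.1, 0.6, -1.8]
grip_width: 52.3
finger_force: 22.2
```

apply_moves([
  [0.3, 0, 0, 0],
  [0.3, 0, 0, 0],
  [0.3, 0, 0, 0],
  [0.3, 0, 0, 0],
  [0, 0, 0, 0],
])

```text
t: 24.82
eef_pos: [566.3, -207.0, 195.9]
eef_rot: [180.0, 0.0, 134.7]
force: [0.6, -0.7, -2.5]
grip_width: 52.3
finger_force: 21.4
```

```bash
python3 k.py
```

```text
[  216   119   149   268 31517] 24.8667 flange [ 552.4 -192.5   99.9] P [ 566.6 -207.4  220.8] tilt 80.34216842835257 122.59487553857073 [180.    0.  134.7] [ 0.1 -0.7 -3.3] 52.249149069660994 21.439929492480587
```

apply_moves([
  [0.3, 0, 0, 0],
  [0.3, 0, 0, 0],
  [0.3, 0, 0, 0],
  [0.2, 0, 0, 0],
  [0, 0, 0, 0],
])

```text
t: 25.28
eef_pos: [550.8, -191.5, 195.4]
eef_rot: [-180.0, -0.0, 134.7]
force: [0.0, -0.3, -2.8]
grip_width: 52.4
finger_force: 21.5
```

```bash
python3 k.py
```

```text
[  216   149   148   238 27977] 25.3333 flange [ 552.6 -192.4   96.3] P [ 551.1 -191.9  220.4] tilt 89.27981847464751 124.09003583745739 [-180.     0.   134.7] [ 0.5 -0.7 -2.6] 52.40665663105832 21.409117424336728
```

Vertical now. Centre on the peg and lower.

apply_moves([
  [-0.25, 0, 0, 0],
  [0, 0, 0.3, 0],
  [0, 0, 0.4, 0],
  [0, 0, 0.4, 0],
  [0, 0, 0.4, 0],
  [0, 0, 0.4, 0],
  [0, 0, 0, 0],
])

```text
t: 25.92
eef_pos: [553.9, -195.1, 154.6]
eef_rot: [-180.0, -0.2, 134.7]
force: [-0.0, 0.2, -3.2]
grip_width: 52.2
finger_force: 21.6
```

```bash
python3 k.py
```

```text
[  216   149   147   239 28095] 25.9667 flange [ 553.5 -193.9   54.8] P [ 554.2 -195.3  180.8] tilt 89.29018858764998 126.04609393723936 [-180.    -0.1  134.7] [ 0.  -1.  -2.9] 52.319378296195985 21.65267088508699
```

apply_moves([
  [0, 0, 0.35, 0],
  [0, 0, 0.35, 0],
  [0, 0, 0.25, 0],
  [0, 0, 0.15, 0],
  [0, 0, 0, 0],
  [0, 0, 0, 0],
])

```text
t: 26.47
eef_pos: [554.7, -195.7, 135.1]
eef_rot: [-180.0, -0.0, 134.7]
force: [-1.1, 0.1, -3.3]
grip_width: 52.4
finger_force: 21.4
```

apply_moves([
  [0, 0, 0.1, 0],
  [0, 0, 0.1, 0],
  [0, 0, 0, 0],
])

```text
t: 26.72
eef_pos: [554.9, -195.7, 131.1]
eef_rot: [180.0, -0.0, 134.7]
force: [-0.6, 0.3, -1.8]
grip_width: 52.2
finger_force: 21.7
```

apply_moves([
  [0, 0, 0.1, 0],
  [0, 0, 0.1, 0],
  [0, 0, 0, 0],
])

```text
t: 26.97
eef_pos: [554.8, -195.7, 126.8]
eef_rot: [-180.0, -0.0, 134.7]
force: [-0.1, -1.0, -2.7]
grip_width: 52.3
finger_force: 21.7
```

apply_moves([
  [0, 0, 0.08, 0],
  [0, 0, 0.08, 0],
  [0, 0, 0, 0],
])

```text
t: 27.22
eef_pos: [554.8, -195.7, 123.8]
eef_rot: [-180.0, -0.0, 134.7]
force: [0.1, -0.0, -2.0]
grip_width: 52.0
finger_force: 22.1
```

apply_moves([
  [0, 0, 0.1, 0],
  [0, 0, 0.1, 0],
  [0, 0, 0.1, 0],
  [0, 0, 0, 0],
])

```text
t: 27.55
eef_pos: [555.8, -196.3, 122.2]
eef_rot: [180.0, 0.2, 134.7]
force: [-9.3, 4.9, 24.9]
grip_width: 52.1
finger_force: 27.0
```

```bash
python3 k.py
```

```text
[  216   140   148   247 29310] 27.6 flange [ 552.3 -192.2   26.8] P [ 555.8 -196.3  147.2] tilt 87.43939904699329 120.54543513796897 [180.    0.2 134.7] [-10.8   5.7  24. ] 52.08826834420453 26.973080359166488
```

apply_moves([
  [0, 0, -0.1, 0],
  [0, 0, -0.08, 0],
  [0, 0, 0, 0],
])

```text
t: 27.85
eef_pos: [555.4, -196.0, 122.5]
eef_rot: [180.0, 0.1, 134.7]
force: [-1.3, 1.9, 7.2]
grip_width: 52.3
finger_force: 25.3
```

```bash
python3 k.py
```

```text
[  216   140   148   247 29265] 27.9 flange [ 551.9 -192.4   25.3] P [ 555.4 -196.   147.5] tilt 87.62959942722647 122.33672718815464 [180.    0.1 134.7] [-2.2  1.8  7. ] 52.15546094687528 25.307047362439334
```

apply_moves([
  [0, 0, 0, 0],
  [0, 0, 0, 0],
  [0, 0, 0, 0],
], fingers=-0.4)

```text
t: 28.15
eef_pos: [554.9, -195.8, 121.3]
eef_rot: [-180.0, -0.0, 134.7]
force: [-0.1, -0.6, -0.4]
grip_width: 59.6
finger_force: 0.0
```

apply_moves([
  [0, 0, 0, 0],
  [0, 0, 0, 0],
  [0, 0, 0, 0],
], fingers=-1)

```text
t: 28.4
eef_pos: [554.9, -195.7, 121.6]
eef_rot: [180.0, -0.0, 134.7]
force: [-0.9, -0.7, -0.5]
grip_width: 85.5
finger_force: 0.0
```

```bash
python3 k.py
```

```text
[  214   139   148   229 26898] 28.45 flange [ 550.2 -190.6   17.8] P [ 554.9 -195.8  146.6] tilt 86.91057469012972 129.00442002455648 [180.   -0.  134.7] [-0.8  0.1  0.3] 85.10823002193686 0.0
```

apply_moves([
  [0, 0, -0.3, 0],
  [0, 0, -0.7, 0],
  [0, 0, -1, 0],
  [0, 0, -1, 0],
  [0, 0, -1, 0],
  [0, 0, -1, 0],
  [0, 0, -0.5, 0],
  [0, 0, 0, 0],
])

```text
t: 29.12
eef_pos: [555.9, -196.4, 234.7]
eef_rot: [179.9, 0.2, 134.7]
force: [0.0, -0.3, -0.8]
grip_width: 85.4
finger_force: 0.0
```

```bash
python3 - <<'E'
from h import *
x=r.state();print(x["t"],x["eef_pos"],x["joints"])
a=r.read_camera("scene");w=r.read_camera("wrist")
m,st=green(w,(0,0,560,420));print("jar wrist",st)
m,st=green(a,(140,150,260,290));print("jar scene",st)
M=lambda d:cv2.inRange(d["pixels"],(120,0,0),(255,60,60))
for n,d,box in(("scene",a,(195,200,260,275)),("wrist",w,(0,0,560,420))):
    z=np.zeros((420,560),np.uint8);x0,y0,x1,y1=box;z[y0:y1,x0:x1]=M(d)[y0:y1,x0:x1]
    print(n,cv2.boundingRect(z),z.sum()//255,cv2.boxPoints(cv2.minAreaRect(cv2.findNonZero(z))))
s=r.read_camera("side");z=M(s)
k,l,st,ce=cv2.connectedComponentsWithStats(z);print("side",[(q,c) for q,c in zip(st[1:],ce[1:]) if q[4]>30])
# jar: expected seated silhouette
for y in(-198,):
    for d,n in((a,"scene"),(s,"side")):
        print(n,"foot top exp",proj(d,[555.5,y,150]),"deck",proj(d,[555.5,y,20]))
h=cv2.cvtColor(s["pixels"],cv2.COLOR_RGB2HSV);g=cv2.inRange(h,(55,50,10),(100,255,200));k,l,st,ce=cv2.connectedComponentsWithStats(g);print("side green",[q for q in st[1:] if q[4]>60])
E
```

```text
29.1167 [ 555.9 -196.4  234.7] [-32.2   3.8   3.7  89.6   0.   13.1]
jar wrist [ 243  124   92  124 9064]
jar scene [ 172  222   36   56 1381]
scene (201, 234, 27, 21) 162 [[200.4 238.9]
 [207.6 228.1]
 [232.3 244.5]
 [225.1 255.4]]
wrist (277, 70, 137, 52) 2449 [[274.8  92.8]
 [281.3  68.1]
 [415.5 103.4]
 [409.  128.1]]
side [(array([250,   0,  28,  10, 223], dtype=int32), array([262.2,   4.3])), (array([535,   3,  25,  19, 399], dtype=int32), array([548.2,  11.3])), (array([318,  99,  97,  20, 807], dtype=int32), array([372.4, 106.2])), (array([501, 109,  28,  16, 276], dtype=int32), array([513.5, 116.1])), (array([288, 199,  19,   7,  60], dtype=int32), array([297.4, 202. ]))]
scene foot top exp [181.7 230.8] deck [189.2 264.8]
side foot top exp [290.9 160.9] deck [289.8 195.1]
side green [array([126,  68,  53,  12, 463], dtype=int32), array([280, 158,  23,  41, 504], dtype=int32), array([345, 160,  29,  29, 359], dtype=int32), array([ 184,  337,  125,   83, 7264], dtype=int32)]
```

```bash
python3 - <<'E'
from h import *
w=r.read_camera("wrist")
hh=cv2.cvtColor(w["pixels"],cv2.COLOR_RGB2HSV)
z=cv2.inRange(hh,(0,150,60),(6,255,255))|cv2.inRange(hh,(174,150,60),(180,255,255))
k,l,st,_=cv2.connectedComponentsWithStats(z)
print([q for q in st[1:] if q[4]>100])
i=1+np.argmax(st[1:,4]);z=l==i
V=w["pixels"][:,:,0]*z
for v in range(60,140,6):
    c=np.where(z[v])[0]
    if len(c):print(v,c.min(),c.max(),V[v,c[::8]])
bx=cv2.boxPoints(cv2.minAreaRect(cv2.findNonZero(z.astype(np.uint8))));print(bx)
for zz in(39,79):print(zz,[onz(w,*p,zz)[:2] for p in bx])
for n,X in(("piv",[532,-117.5,42]),("finc",[567,-103,79]),("fin0",[544,-112.5,79]),("fin1",[590,-93.4,79])):print(n,proj(w,X))
E
```

```text
[array([ 277,   71,  140,   56, 3137], dtype=int32)]
72 282 289 [152]
78 280 312 [143 175 173 172 115]
84 279 333 [171 176 173 173 172 171 171]
90 277 357 [129 173 173 174 175 176 177 170 134]
96 280 379 [127 173 174 172 172 173 174  70 125 118  93]
102 303 401 [134 173 176 155  75 173 175 175 136 122  98]
108 326 407 [127 174 172  88 170 173 175 172 128 119 105]
114 349 416 [128 174 175 124 115 123 123 121 123]
120 372 414 [ 77 112 122  72 104 119]
126 395 397 [85]
[[275.3  94.8]
 [281.9  69.9]
 [418.7 105.8]
 [412.1 130.7]]
39 [array([ 494.6, -151.3]), array([ 484.4, -132.7]), array([591. , -69.1]), array([603.6, -87. ])]
79 [array([ 495.6, -150.1]), array([ 486.6, -133.7]), array([580.4, -77.8]), array([591.5, -93.5])]
piv [333.2  97.5]
finc [382.7 117.1]
fin0 [353.9 104.6]
fin1 [411.1 129.2]
```

Jar seated (silhouettes match the expected seat). The turnbutton's tail points at world ~30°, pivot ≈(532.5,−117.3). I shut the fingers, align to the fin and go down on its jar side.

apply_moves([
  [0, 0, 0, 1],
  [0, 0, 0, 1],
  [0, 0, 0, 1],
  [0.6, 0.97, 0, 0],
  [0.6, 0.97, 0, 0],
  [0.6, 0.97, 0, 0],
  [0.56, 0.98, 0, 0],
  [0, 0, 0, 0],
], fingers=1, newtons=20)

```text
t: 29.98
eef_pos: [599.7, -112.9, 230.1]
eef_rot: [-180.0, -0.1, 119.9]
force: [0.0, 0.2, 0.5]
grip_width: 0.1
finger_force: 0.0
```

```bash
python3 - <<'E'
from h import *
w=r.read_camera("wrist");x=r.state();print(x["t"],x["eef_pos"],x["eef_rot"])
hh=cv2.cvtColor(w["pixels"],cv2.COLOR_RGB2HSV)
z=cv2.inRange(hh,(0,150,60),(6,255,255))|cv2.inRange(hh,(174,150,60),(180,255,255))
k,l,st,_=cv2.connectedComponentsWithStats(z);i=1+np.argmax(st[1:,4]);z=(l==i);print(st[i])
V=w["pixels"][:,:,0].astype(int)*z
for v in range(st[i][1],st[i][1]+st[i][3],8):
    c=np.where(z[v])[0];print(v,c.min(),c.max(),V[v,c[::8]],onz(w,c.min(),v,79)[:2],onz(w,c.max(),v,79)[:2])
E
```

```text
30.0333 [ 599.1 -114.4  230.1] [-179.9   -0.1  119.8]
[ 169  132  125   26 2779]
132 231 291 [ 86 106 103 105 105] [537.2 -95.7] [578.4 -72.1]
140 169 293 [213 210 210 211 211 213 212  82  80  82  81  84  80  80] [ 497.3 -125.9] [582.9 -76.7]
148 170 293 [212 209 211 212 211 211 211 211 210 214 211 215 212 104] [ 500.6 -131.3] [586.1 -82.2]
156 172 290 [184 194 190 185 176 171 170 214 212 212 212 206 214 203] [ 504.7 -136.4] [587.2 -89. ]
```

apply_moves([
  [0, 0, 0.8, 0],
  [0, 0, 1, 0],
  [0, 0, 1, 0],
  [0, 0, 1, 0],
  [0, 0, 1, 0],
  [0, 0, 1, 0],
  [0, 0, 1, 0],
  [0, 0, 0, 0],
])

```text
t: 30.7
eef_pos: [595.8, -115.9, 90.3]
eef_rot: [-179.7, -0.3, 119.7]
force: [-1.4, -0.6, -0.7]
grip_width: 0.1
finger_force: 0.0
```

apply_moves([
  [0, 0, 0.6, 0],
  [0, 0, 0.6, 0],
  [0, 0, 0.5, 0],
  [0, 0, 0.4, 0],
  [0, 0, 0, 0],
  [0.2, 0, 0, 0],
  [0.2, 0, 0, 0],
  [0, 0, 0, 0],
])

```text
t: 31.37
eef_pos: [595.2, -108.6, 54.5]
eef_rot: [180.0, 0.0, 119.7]
force: [-0.1, 0.3, -0.2]
grip_width: -0.2
finger_force: 0.0
```

apply_moves([
  [0.25, 0, 0, 0],
  [0.26, 0.09, 0, -1],
  [0.26, 0.09, 0, -1],
  [0.26, 0.09, 0, -1],
  [0.26, 0.09, 0, -1],
  [0.26, 0.09, 0, -1],
  [0.26, 0.09, 0, -1],
  [0, 0, 0, 0],
])

```text
t: 32.03
eef_pos: [579.7, -74.2, 54.3]
eef_rot: [180.0, 0.0, 150.0]
force: [-0.5, 0.6, 0.1]
grip_width: 0.2
finger_force: 0.0
```

```bash
cat > l.py <<'E'
from h import *
a=r.read_camera("scene");w=r.read_camera("wrist");x=r.state();p=x["eef_pos"][:2]-[532.5,-117.3];y=np.radians(x["eef_rot"][2]);n=np.array([np.cos(y),np.sin(y)]);u=np.array([n[1],-n[0]])
print(x["t"],x["eef_pos"],x["eef_rot"],"rho",p@u,"d",-p@n,x["force"])
hh=cv2.cvtColor(a["pixels"],cv2.COLOR_RGB2HSV);z=cv2.inRange(hh,(0,150,60),(6,255,255))|cv2.inRange(hh,(174,150,60),(180,255,255))
q=np.zeros_like(z);q[200:275,185:270]=z[200:275,185:270];c=cv2.findNonZero(q)
if c is not None:
    print("red scene",cv2.boundingRect(q),len(c),[onz(a,*b,39)[:2] for b in cv2.boxPoints(cv2.minAreaRect(c))])
m,st=green(a,(140,150,260,290));print("jar scene",st)
E
python3 l.py
```

```text
32.1333 [580.  -74.7  54.1] [180.    0.  149.6] rho 60.76545252458063 d 19.391440754571622 [ 0.1 -0.1 -0.2]
red scene (197, 238, 38, 14) 260 [array([ 517.4, -167.3]), array([ 482. , -153.7]), array([535.1, -69.6]), array([569. , -84.7])]
jar scene [ 172  222   36   56 1393]
```

apply_moves([
  [0.26, 0.03, 0, -1],
  [0.26, 0.03, 0, -1],
  [0.26, 0.04, 0, -1],
  [0.26, 0.05, 0, -1],
  [0.26, 0.06, 0, -1],
  [0.26, 0.07, 0, -1],
  [0.26, 0.08, 0, -1],
  [0, 0, 0, 0],
])

```text
t: 32.8
eef_pos: [546.5, -58.4, 53.9]
eef_rot: [-180.0, 0.0, -175.2]
force: [0.1, -0.7, 0.1]
grip_width: 0.1
finger_force: 0.0
```

```bash
python3 l.py
```

```text
32.9 [547.  -58.7  53.9] [-180.     0.  -175.6] rho 57.31678116856008 d 18.941604113154334 [ 0.1 -0.1 -0.5]
red scene (198, 231, 41, 24) 340 [array([ 498.3, -168.9]), array([489.5, -63.1]), array([541.2, -64.9]), array([ 548.8, -168.2])]
jar scene [ 172  222   36   56 1365]
```

apply_moves([
  [0.26, 0.08, 0, -1],
  [0.26, 0.08, 0, -1],
  [0.1, 0, 0, 0],
  [0, 0, 0, 0],
])

```text
t: 33.23
eef_pos: [534.2, -57.3, 53.8]
eef_rot: [-180.0, 0.0, -165.6]
force: [0.3, -0.7, 0.3]
grip_width: 0.1
finger_force: 0.0
```

```bash
python3 l.py
```

```text
33.3333 [534.2 -57.3  53.7] [-180.     0.  -165.5] rho 57.66724142222388 d 16.65800161276155 [-0.3  0.5  0.1]
red scene (199, 229, 40, 28) 350 [array([ 509.8, -172. ]), array([479., -65.]), array([529.7, -60.7]), array([ 558.2, -165.4])]
jar scene [ 172  222   36   56 1354]
```

No stop yet; small further pushes.

apply_moves([
  [0.1, 0.03, 0, 0],
  [0.1, 0.03, 0, 0],
  [0.1, 0.03, 0, 0],
  [0, 0, 0, 0],
])

```text
t: 33.67
eef_pos: [532.3, -57.3, 54.4]
eef_rot: [-179.9, 0.6, -165.4]
force: [25.0, 0.3, -14.8]
grip_width: -0.1
finger_force: 11.8
```

apply_moves([
  [0.1, 0, 0, 0],
  [0.1, 0, 0, 0],
  [0.1, 0, 0, 0],
  [0, 0, 0, 0],
])

```text
t: 34.0
eef_pos: [531.5, -57.7, 55.0]
eef_rot: [-179.9, 1.2, -165.3]
force: [53.4, 9.3, -32.4]
grip_width: -0.2
finger_force: 26.6
```

```bash
python3 l.py
```

```text
34.1 [531.5 -57.7  55. ] [-179.9    1.2 -165.3] rho 57.93111058044835 d 14.213245967506893 [ 53.2   8.5 -32. ]
red scene (199, 228, 40, 29) 365 [array([ 511.1, -172.4]), array([477.3, -66.1]), array([528.2, -60.8]), array([ 559.8, -164.9])]
jar scene [ 172  222   36   56 1353]
```

Firmly at the stop. Back off and lift clear.

apply_moves([
  [-0.3, 0, 0, 0],
  [-0.5, 0, 0, 0],
  [-0.6, 0, 0, 0],
  [0, 0, -0.7, 0],
  [0, 0, -1, 0],
  [0, 0, -1, 0],
  [0, 0, -1, 0],
  [0, 0, -1, 0],
])

```text
t: 34.77
eef_pos: [548.9, -51.3, 148.5]
eef_rot: [180.0, -0.0, -165.4]
force: [-0.4, -0.4, 1.0]
grip_width: -0.3
finger_force: 0.0
```

apply_moves([
  [0, 0.5, -1, 0],
  [0, 1, -1, 0],
  [0, 1, -1, 0],
  [0, 1, -1, 0],
  [0, 0, 0, 0],
  [0, 0, 0, 0],
  [0, 0, 0, 0],
])

```text
t: 35.35
eef_pos: [531.3, 16.2, 227.0]
eef_rot: [-180.0, -0.0, -165.3]
force: [0.1, 0.9, -0.7]
grip_width: -0.0
finger_force: 0.0
```

```bash
python3 l.py; python3 - <<'E'
from h import *
s=r.read_camera("side");w=r.read_camera("wrist");a=r.read_camera("scene")
h=cv2.cvtColor(s["pixels"],cv2.COLOR_RGB2HSV);g=cv2.inRange(h,(55,50,10),(100,255,200));k,l,st,_=cv2.connectedComponentsWithStats(g);print("side green",[q for q in st[1:] if q[4]>60])
for d,n in((s,"side"),(a,"scene")):
    ring=lambda z,R:np.array([proj(d,[555.5+R*np.cos(t),-198+R*np.sin(t),z]) for t in np.linspace(0,6.28,60)])
    P=np.vstack([ring(150,27),ring(20,45),ring(27,45)]);print(n,"seated bbox expected",P.min(0),P.max(0))
hh=cv2.cvtColor(w["pixels"],cv2.COLOR_RGB2HSV);z=cv2.inRange(hh,(0,150,60),(6,255,255))|cv2.inRange(hh,(174,150,60),(180,255,255))
k,l,st,_=cv2.connectedComponentsWithStats(z);i=1+np.argmax(st[1:,4]);b=cv2.boxPoints(cv2.minAreaRect(cv2.findNonZero((l==i).astype(np.uint8))));print("red wrist",st[i],[onz(w,*p,39)[:2] for p in b])
E
```

```text
35.45 [531.   15.9 226.4] [ 180.    -0.1 -165.4] rho 129.2303708443305 d 32.13876541875517 [ 0.7 -0.2  0.4]
red scene (199, 223, 41, 34) 447 [array([ 510.9, -172.1]), array([475., -53.]), array([525.6, -48.5]), array([ 559. , -165.1])]
jar scene [ 172  222   36   56 1354]
side green [array([126,  68,  53,  12, 460], dtype=int32), array([278, 158,  25,  43, 484], dtype=int32), array([345, 160,  23,  29, 351], dtype=int32), array([ 184,  337,  125,   83, 7274], dtype=int32)]
side seated bbox expected [276.9 157.7] [302.7 201.2]
scene seated bbox expected [170.  222.1] [207.2 279.6]
red wrist [  89  128  130   27 2860] [array([ 534.7, -165.6]), array([503.3, -55.6]), array([525.3, -50.6]), array([ 557.3, -162.9])]
```

```bash
python3 -c "
from cell import r
print(r.finish_job())"
```

```text
the job is handed in; nothing more can be done
None
```

The jar is mouth down on the peg with its flange on the deck, and the turnbutton is against its stop over the flange. On the way the jar slipped from the gripper once and fell off its cradle onto the table, before I picked it up again.

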